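# Turn the lower bin on the banding wheel and stack the second bin on its ledges

### The job

First turn the blue bin half a turn on the banding wheel (a push on its side does it), without lifting it off, until its yellow end lines up with the red pointer on the wheel's foot. Then set the grey bin down on top of it, not dropped, centred and with its yellow end the opposite way, so that its feet rest on the blue bin's rim instead of nesting inside; leave both level and still and the other things on the bench where they are.

Things in the scene. Friction and masses are not known exactly. Their poses are not given: they have to be found in the camera images.
- wheel_foot: Fixed grey foot of a banding wheel (low turntable). Origin on the bench on the wheel's vertical axis. A red pointer stands out along its +x: a post 108 to 124 mm from the axis, 30 mm wide, 34 mm high.
- wheel_top (a point): Centre of the top of the wheel's aluminium disc, 194 mm across, 40 mm above the bench. It turns endlessly either way; friction about 0.03 N m, so 0.5 N pushed sideways on the bin near its end turns it; it stops within a few degrees when the push ends. 8 mm strips on it hold the blue bin centred with about 2 mm play, so the disc turns with the bin.
- lower_bin: Blue stack-nest bin, loose, on the wheel, 0.32 kg, 170 mm long (x), 66 wide (y), 55 high, open on top, straight 5 mm walls in its upper part (27 to 55 mm up); the part below is 153 x 50 mm. Origin: centre of its underside, 40 mm above the bench; x towards its yellow end, which starts roughly opposite the pointer; z up.
- lower_end (a point): Middle of the blue bin's yellow end face, 85 mm along its +x and 27.5 mm above its underside. At the rim a yellow lip stands out 12 mm further. The long walls have notches 16 mm wide at x = +55 and -25 mm; elsewhere the rim is plain.
- upper_mid (a point): Centre of the grey bin, half-way up (27.5 mm above its underside), x towards its yellow end, z up. Loose, 0.18 to 0.33 kg, same shape as the blue bin, standing on the bench beside the wheel. Can be gripped across its 66 mm width at mid-length, 30 to 55 mm up.
- upper_end (a point): Middle of the grey bin's yellow end face, 85 mm along its +x. Its side feet (8 mm above its underside, at x = +55 and -25 mm) drop into the notches if it is put on the blue bin the same way round: it nests, only 30 mm higher. The opposite way round they rest on the rim: 47 mm higher, underside 8 mm inside the rim with 3 mm play all round.
- tape_roll: Bystander, loose, to be left where it is: cardboard-coloured ring lying flat, 100 mm across, 25 mm high. Origin: centre of its underside.
- sanding_block: Bystander, loose, to be left where it is: cork block 65 x 100 x 35 mm. Origin: centre of its underside.
- mug: Bystander, loose, to be left where it is: white mug, 80 mm across, 90 mm high. Origin: centre of its underside.
- paint_jar: Bystander, loose, to be left where it is: white jar with red lid, 64 mm across, 85 mm high. Origin: centre of its underside.
- brush_jar: Bystander, loose, to be left where it is: greenish glass jar of upright brushes, 80 mm across, 200 mm high in all. Origin: centre of its underside.
- water_bottle: Bystander, loose, to be left where it is: clear bottle with blue cap, 66 mm across, 200 mm high. Origin: centre of its underside.
Things that resemble listed ones, but are neither listed nor needed, are in the scene too. Leave any orange or purple look-alike of the part that bears upper_mid alone. Leave any purple look-alike of the lower_bin alone.

How it is judged:
By the outcome, as a careful person would: the job done as asked, in the order asked, and still so for the second after the job is handed in, with the robot touching nothing.
It also fails if it takes over 69 s, if anything falls off the work surface, if the arm or the gripper's body presses on something with over 40 N, if the wrist force passes 120 N, or if a joint passes its speed limit or range.

### The arm

A 7-joint arm with a two-finger parallel gripper is mounted at the origin on the work surface. World frame = base frame: x ahead of the robot, y to its left, z up, the work surface at z = 0. Lengths are in mm, angles in rad, forces in N, time in s.
With the tool pointing down it reaches from about 425 to 825 mm from the base axis. Payload 3.6 kg.
Tool frame: the origin (TCP) lies on the centre line of the jaws, within the pads' length; the fingertips stand bot.finger_overhang ahead of it and the grasp point (between the pads) lies 6 mm ahead of it (bot.finger_overhang is the distance from the TCP to the fingertips, in mm); z points along the fingers, y is the direction in which the jaws open and shut (so a half turn about z gives the same grasp; the last joint's range is limited). The gripper opens to 93 mm and grips with 3 to 60 N. Pads are 15 mm wide; open, the fingers measure 128 mm over their backs; the gripper's body (75 mm by 188 mm) begins 65 mm behind the grasp point.
Start: joints at [-1.149, 0.615, -0.013, 1.423, 0.008, 1.103, -0.04], TCP at [281.99, 585.615, 243.64] pointing down, gripper open.
Joint ranges: [-3.12, 3.12], [-0.3, 2.06], [-1.34, 1.32], [0.26, 2.42], [-1.36, 4.5], [0.01, 1.98], [-2.84, 2.84]. Speed limits (rad/s): [2.79, 2.79, 3.14, 3.14, 3.14, 3.14, 3.14].

### API

Orientations are given as a unit quaternion [x, y, z, w].
In Python, from station import bot gives the robot as it stands. The module is installed in compiled form; this text tells all that it offers.
- The arm moves only by the tool send_rows, never from a script. Its argument "commands" is text: rows parted by semicolons, each of 7 numbers parted by spaces: the turn, a rotation vector about the tool's x, y, z in degrees, then the shift along the tool's x, y, z in cm, then the closure, from 0 (fully open) to 1 (shut). A call has 1 to 10 rows; each row is the pose to reach, as a shift and turn from the pose commanded when the call began, along the tool's axes at that moment; what a row does not reach only later rows make up. A row lasts 1/8 s, in which the tool goes at most 62.5 mm and 10.7 degrees, less where a joint would pass 70% of its speed; a pose out of reach is approached as far as the arm can. A call with a gripper value outside its range is refused whole. The fingers move at their own pace and stop on an object; "newtons" is the grip in N (left out, the last holds). Time passes only in rows, so rows that repeat a pose let the fingers close. It gives the time, the measured TCP pose, the force and the opening at its end, in the units of the state.
- bot.read_state(): the state, without advancing time (a new reading comes with each control period).
- bot.grab_frame(name): name is "side" or "top" or "wrist"; returns a dict with "color" (384x512x3 uint8, red, green, blue), "range_z" (384x512 float32, mm along the optical axis (not along the pixel's ray), 0 where there is no reading), "vertical_fov" (degrees; the focal length in pixels is half the picture's height over the tangent of half this angle, whatever the lens; pixels are square), "cx", "cy" (the principal point, pixels), "pose" (4x4, takes a point from camera to world coordinates). Camera axes: x right, y down, z forward; pixel columns grow to the right and rows downward; lengths in mm; the calibration is good to about 2 mm. A picture is of the moment at which its call begins.
- bot.hand_in(): hands the job in, once; it reports no verdict.
The state is a dict: "t": time; "joint_positions": joint angles; "qvel": joint speeds; "joint_torque": joint torques, N m; "ee_pos": TCP position; "ee_rot": TCP orientation; "wrist_force": force on the tool from outside, world axes, zero at the start; "ft_torque": the same for the moment, N m; "gripper_width": finger opening in mm.
Only numpy, scipy, OpenCV 4.12 (cv2) and the standard library are available. Lean on these libraries where they do the work, as an engineer would, in place of code of your own. Each camera call takes 0.05 s, during which the arm holds its last target.

## Working session

There is one attempt and no reset: what is moved stays moved. The work goes in short steps, Python scripts to look and compute and a tool call to move; the robot and the scene stay as the last step left them, time stands still between calls to the robot, and variables do not carry over. Pictures are saved under pics/ and viewed, and the job is handed in when it is done.

Besides the shell and the picture viewer there is one more tool, called after "Call:" as a command line: name --argument value ..., lists and objects as JSON in quotes. send_rows: Moves the arm, as the interface text tells. Its arguments: {"type":"object","properties":{"commands":{"type":"string"},"newtons":{"type":"number"}},"required":["commands"]}

```bash
mkdir -p pics; cat > h.py <<'E'
import numpy as np, cv2
from station import bot
def grab(n,save=None):
    f=bot.grab_frame(n)
    np.savez('last_%s.npz'%n,**{k:np.array(v) for k,v in f.items()})
    if save: cv2.imwrite('pics/'+save,cv2.cvtColor(f['color'],cv2.COLOR_RGB2BGR))
    return f
def pts(f):
    h,w=f['range_z'].shape
    F=h/2/np.tan(np.radians(float(f['vertical_fov']))/2)
    v,u=np.mgrid[0:h,0:w]
    z=f['range_z'];P=np.stack([(u-f['cx'])/F*z,(v-f['cy'])/F*z,z],-1)
    T=np.array(f['pose']);W=P@T[:3,:3].T+T[:3,3]
    W[z<=0]=np.nan
    return W
E
python3 - <<'E'
from h import *
s=bot.read_state(); print({k:np.round(v,3) for k,v in s.items()}, bot.finger_overhang)
for n in ['side','top','wrist']:
    f=grab(n,n+'0.png'); print(n,f['vertical_fov'],f['cx'],f['cy'],np.round(f['pose'],3).tolist())
E
```

```text
{'t': np.float64(0.0), 'joint_positions': array([-1.148,  0.616, -0.013,  1.425,  0.008,  1.103, -0.04 ]), 'qvel': array([ 0.   ,  0.   , -0.001, -0.002, -0.001,  0.001,  0.001]), 'joint_torque': array([ 0.0000e+00, -4.5893e+01,  2.1000e-01, -1.6573e+01, -6.1000e-02,
        2.1000e-02,  0.0000e+00]), 'ee_pos': array([281.695, 584.974, 242.514]), 'ee_rot': array([ 0.222,  0.975, -0.001, -0.   ]), 'wrist_force': array([-0.52 , -1.208, -0.714]), 'ft_torque': array([-0.003,  0.027,  0.029]), 'gripper_width': np.float64(92.754)} 25.0
side 49.1086237797245 257.33676961514624 196.02417595094084 [[0.974, -0.136, 0.183, 273.485], [-0.227, -0.513, 0.828, -1096.716], [-0.019, -0.848, -0.53, 739.288], [0.0, 0.0, 0.0, 1.0]]
top 49.278370681372635 245.98078522522425 195.23453645228656 [[-0.013, -0.994, 0.112, 311.392], [-1.0, 0.012, -0.01, -0.34], [0.009, -0.112, -0.994, 1606.763], [0.0, 0.0, 0.0, 1.0]]
wrist 60.62684557187994 254.548805799834 194.61260242929785 [[0.434, 0.862, 0.264, 208.233], [0.901, -0.414, -0.128, 620.483], [-0.001, 0.293, -0.956, 383.656], [0.0, 0.0, 0.0, 1.0]]
```

View pics/side0.png

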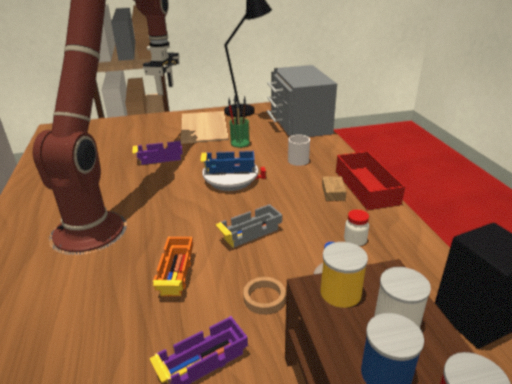

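View pics/top0.png

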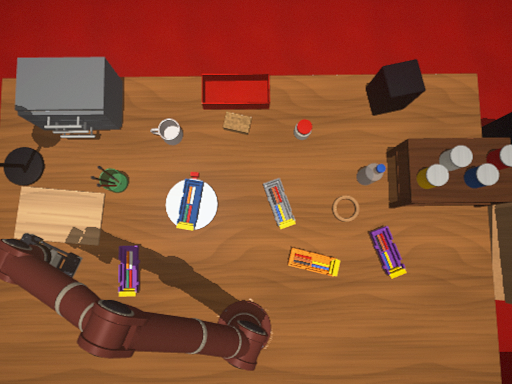

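View pics/wrist0.png

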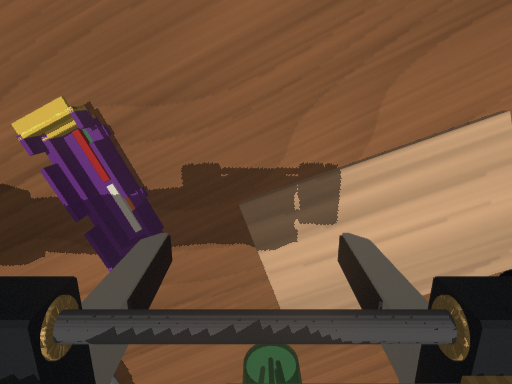

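Side view: blue bin on the wheel at (232,160), grey bin at (250,226). Top view: blue at (190,203) with its yellow end down (towards the robot), red pointer at (195,175), and grey at (279,203) with its yellow end at (286,223).

```bash
cat > m.py <<'E'
from h import *
def analyze(n, f=None):
    f=f or dict(np.load('last_%s.npz'%n)); W=pts(f); c=f['color'].astype(int)
    hsv=cv2.cvtColor(f['color'],cv2.COLOR_RGB2HSV).astype(int)
    return f,W,c,hsv
def region(W,lo,hi):
    return np.all((W>lo)&(W<hi),-1)
E
python3 - <<'E'
from m import *
f,W,c,hsv=analyze('top')
for (u,v) in [(190,203),(186,226),(195,175),(170,203),(212,203),(279,203),(287,223),(270,183),(115,180),(168,130),(238,122),(128,270),(346,208),(304,128)]:
    print((u,v),np.round(W[v,u]),c[v,u])
# yellow blobs, blue blobs
y=((hsv[...,0]>22)&(hsv[...,0]<35)&(hsv[...,1]>150)&(hsv[...,2]>120)).astype(np.uint8)
r=(((hsv[...,0]<6)|(hsv[...,0]>174))&(hsv[...,1]>150)&(hsv[...,2]>100)).astype(np.uint8)
for nm,m in (('y',y),('r',r)):
    k,l,s,ce=cv2.connectedComponentsWithStats(m)
    for i in range(1,k):
        if 8<s[i,4]<600: print(nm,s[i],np.round(ce[i]),np.round(np.nanmedian(W[l==i],0)))
# disc
m=(np.nanmin(c,-1)>150)&(W[...,2]>30)&(W[...,2]<50)
m&=np.zeros_like(m)|True
ys,xs=np.nonzero(m); s=(abs(xs-191)<40)&(abs(ys-203)<40)
P=W[ys[s],xs[s]]; print('disc',P.min(0),P.max(0),len(P))
mu=m.astype(np.uint8)*0; mu[ys[s],xs[s]]=1
(cx,cy),rad=cv2.minEnclosingCircle(np.c_[P[:,0],P[:,1]].astype(np.float32)); print(cx,cy,rad,np.median(P[:,2]))
# grey bin: points above 20
for nm,(u0,u1,v0,v1),zl in (('grey',(255,302,172,235),30),('blue',(170,212,172,235),80)):
    S=W[v0:v1,u0:u1].reshape(-1,3); S=S[(S[:,2]>zl)&(S[:,2]<130)]
    print(nm,len(S),cv2.minAreaRect(S[:,:2].astype(np.float32)),np.percentile(S[:,2],[5,50,95]))
E
```

```text
(190, 203) [461. 192.  53.] [199 218 223]
(186, 226) [374. 201.  92.] [248 235  53]
(195, 175) [569. 176.  33.] [218  60  53]
(170, 203) [463. 270.  34.] [247 249 246]
(212, 203) [460. 111.  43.] [247 249 251]
(279, 203) [ 461. -144.   -0.] [144 139 129]
(287, 223) [ 381. -167.   59.] [249 239  54]
(270, 183) [ 535. -109.   34.] [126 125 122]
(115, 180) [539. 450. 126.] [91 91 57]
(168, 130) [755. 286.  -1.] [242 234 227]
(238, 122) [774.  10.  34.] [191 140  86]
(128, 270) [215. 429.  11.] [53 95 78]
(346, 208) [ 439. -403.   -2.] [161 104  53]
(304, 128) [ 734. -237.   82.] [217  43  32]
y [278 205  18  24 135] [285. 220.] [ 385. -159.   50.]
y [176 222  17   9 103] [185. 226.] [374. 206.  93.]
y [384 252  22  27 154] [394. 269.] [ 201. -561.   48.]
y [312 259  28  17 175] [331. 266.] [ 224. -334.   35.]
y [119 288  17   9 114] [127. 292.] [139. 421.  51.]
r [297 119  15  15 169] [304. 126.] [ 740. -237.   84.]
r [190 172   9   6  44] [194. 174.] [573. 179.  33.]
r [274 186   8  16  37] [278. 194.] [ 498. -139.   12.]
r [186 206   6  16  43] [189. 214.] [423. 196.  51.]
r [380 234 
[... 817 characters left out ...]
5. 345.] [115. 313. 748.]
r [245 341  15  21 108] [252. 351.] [-13. -23. 304.]
r [ 99 349   9   8  26] [103. 353.] [ 98. 278. 745.]
r [227 358   7   5  15] [230. 360.] [-36.  40. 310.]
r [241 362  11   8  42] [246. 366.] [-54.  -7. 307.]
disc [364.09868681  95.89664913  30.30591386] [554.05422657 284.7065511   49.99840345] 1084
458.47125244140625 190.98545837402344 96.70679473876953 39.7636510029032
grey 346 ((455.3738098144531, -138.13592529296875), (182.0711212158203, 66.58570861816406), 18.906526565551758) [30.64759046 51.81119321 59.84240929]
blue 246 ((452.57928466796875, 192.2976837158203), (66.70830535888672, 182.28854370117188), 79.3888168334961) [84.92735985 93.30136    98.95803154]
```

Call:
send_rows --commands "0 0 -4 -8 -7 0 0;0 0 -8 -16.4 -14 0 0;0 0 -15.6 -24.6 -21 0 0;0 0 -15.6 -32.9 -27.9 0 0;0 0 -15.6 -32.9 -27.9 0 0;0 0 -15.6 -32.9 -27.9 0 0;0 0 -15.6 -32.9 -27.9 0 0;0 0 -15.6 -32.9 -27.9 0 0;0 0 -15.6 -32.9 -27.9 0 0;0 0 -15.6 -32.9 -27.9 0 0" --newtons 4

```text
t: 1.4
ee_pos: [456.5, 193.4, 243.6]
ee_rot: [0.086, 0.996, 0.0, -0.0]
wrist_force: [0.1, 0.4, -0.0]
gripper_width: 93.2
```

```bash
python3 - <<'E'
from h import *
s=bot.read_state(); print({k:np.round(v,3) for k,v in s.items()})
grab('wrist','w1.png')
E
```

```text
{'t': np.float64(1.4), 'joint_positions': array([-0.411,  0.378, -0.046,  1.858,  0.02 ,  0.906,  0.932]), 'qvel': array([-0.007, -0.002,  0.002,  0.001,  0.002,  0.   ,  0.   ]), 'joint_torque': array([ 4.6900e-01, -3.3332e+01,  1.4800e-01, -1.4557e+01, -1.0000e-03,
        7.6000e-02, -2.0000e-03]), 'ee_pos': array([456.538, 193.436, 243.577]), 'ee_rot': array([ 0.086,  0.996,  0.   , -0.   ]), 'wrist_force': array([ 0.072,  0.405, -0.025]), 'ft_torque': array([-0.003, -0.011, -0.036]), 'gripper_width': np.float64(93.227)}
```

View pics/w1.png

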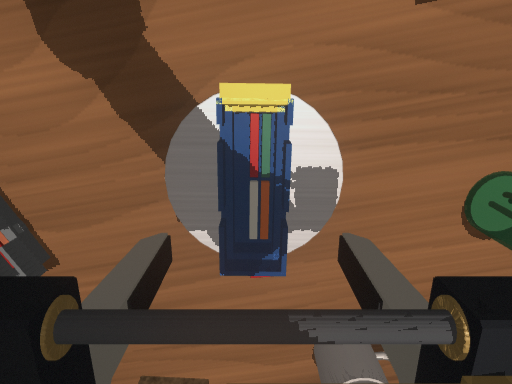

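Wrist view: the blue bin is centred under the gripper, yellow lip at (255,95) at the top, far end at (253,275), with the white disc centred near (254,172).

```bash
cat >> m.py <<'E'
def binmeas(n,zr,cen,R=130,quiet=False):
    """rim points near height zr within R of cen -> long-wall lines, ends"""
    f,W,c,hsv=analyze(n)
    m=(abs(W[...,2]-zr)<9)&(np.hypot(W[...,0]-cen[0],W[...,1]-cen[1])<R)
    yel=(hsv[...,0]>20)&(hsv[...,0]<36)&(hsv[...,1]>140)&(hsv[...,2]>90)
    T=np.array(f['pose']);h,w=m.shape
    F=h/2/np.tan(np.radians(float(f['vertical_fov']))/2)
    v,u=np.mgrid[0:h,0:w]
    D=np.stack([(u-f['cx'])/F,(v-f['cy'])/F,np.ones((h,w))],-1)@T[:3,:3].T
    S=T[:3,3]+D*((zr-T[2,3])/D[...,2])[...,None]   # ray onto rim plane
    Pa=S[m][:,:2]; Py=S[m&yel][:,:2]; Pb=S[m&~yel][:,:2]
    r=cv2.minAreaRect(Pb.astype(np.float32))
    bx=cv2.boxPoints(r); e=[bx[1]-bx[0],bx[2]-bx[1]]; d=max(e,key=np.linalg.norm); d=d/np.linalg.norm(d)
    if d@(Py.mean(0)-Pb.mean(0))<0: d=-d
    nrm=np.array([-d[1],d[0]])
    a=Pa@d; b=Pb@nrm; q=lambda x:np.percentile(x,[0.5,99.5])
    la=q(a); lb=q(b)
    # long walls: inner structure
    side=[Pb[np.abs(b-l)<5] for l in lb]
    yaw=[np.degrees(np.arctan2(*(lambda t:(t[1],t[0]))(cv2.fitLine(s.astype(np.float32),cv2.DIST_HUBER,0,.01,.01).ravel()[:2]))) for s in side]
    print(n,'rect',r,'yaw',np.degrees(np.arctan2(d[1],d[0])),'wallyaw',yaw,'len(all incl lip)',la[1]-la[0],'wid',lb[1]-lb[0])
    # centre: far(non-yellow) end is +85 from centre
    C=d*(la[0]+85)+nrm*lb.mean(); C2=d*(la[1]-97)+nrm*lb.mean()
    print(' centre from plain end',C,'from lip end',C2,'z med',np.median(W[m][:,2]))
    return C,d,m
E
python3 - <<'E'
from m import *
C,d,m=binmeas('wrist',95,(457,192))
f,W,c,hsv=analyze('wrist')
im=f['color'].copy(); im[m]=[255,0,255]; cv2.imwrite('pics/m1.png',im[...,::-1])
# disc boundary
w=(c.min(-1)>90)&(np.ptp(c,axis=-1)<30)&(abs(W[...,2]-40)<5)&(np.hypot(W[...,0]-457,W[...,1]-192)<115)
P=W[w][:,:2]; print(cv2.minEnclosingCircle(P.astype(np.float32)))
E
```

```text
wrist rect ((456.5958557128906, 192.4839324951172), (65.99755859375, 181.90652465820312), 79.38800048828125) yaw 169.388 wallyaw [np.float32(-10.5878725), np.float32(-10.642983)] len(all incl lip) 181.48354292455048 wid 65.82851994280935
 centre from plain end [462.22933306 191.4235643 ] from lip end [462.73695704 191.32845503] z med 94.85914781593061
((462.3475341796875, 191.429931640625), 96.5400619506836)
```

View pics/m1.png

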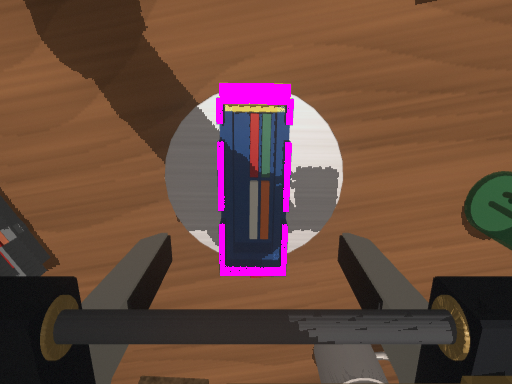

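Call:
send_rows --commands "0 0 0.7 -0.6 -0.1 0 0;0 0 0.7 -0.6 -0.1 6 0;0 0 0.7 -0.6 -0.1 11 0;0 0 0.7 -0.6 -0.1 15.3 0;0 0 0.7 -0.6 -0.1 15.3 0;0 0 0.7 -0.6 -0.1 15.3 0;0 0 0.7 -0.6 -0.1 15.3 0"

```text
t: 2.33
ee_pos: [464.5, 190.1, 92.6]
ee_rot: [0.094, 0.996, 0.001, 0.002]
wrist_force: [0.5, 1.0, -0.8]
gripper_width: 93.0
```

```bash
python3 - <<'E'
from h import *
s=bot.read_state(); print({k:np.round(v,3) for k,v in s.items()})
grab('wrist','w2.png');grab('side','s2.png')
E
```

```text
{'t': np.float64(2.325), 'joint_positions': array([-0.41 ,  0.606, -0.032,  2.009,  0.037,  0.523,  0.913]), 'qvel': array([ 0.001,  0.   ,  0.   ,  0.007,  0.001, -0.004,  0.   ]), 'joint_torque': array([-3.6000e-02, -3.7699e+01,  4.8000e-02, -9.2210e+00, -1.3000e-02,
        7.1000e-02, -0.0000e+00]), 'ee_pos': array([464.48 , 190.12 ,  92.565]), 'ee_rot': array([0.094, 0.996, 0.001, 0.002]), 'wrist_force': array([ 0.47 ,  0.987, -0.777]), 'ft_torque': array([0.018, 0.03 , 0.007]), 'gripper_width': np.float64(92.988)}
```

View pics/w2.png

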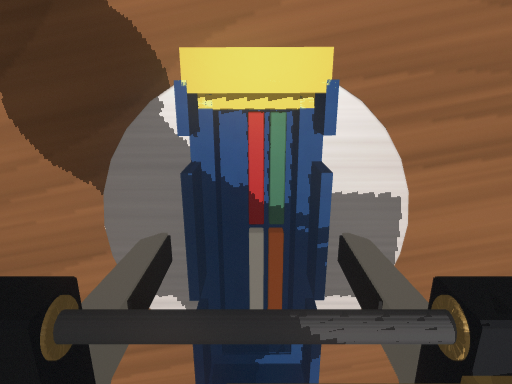

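The fingers straddle the blue bin: walls at columns 185–330, pads at 170 and 340, so the clearance is even.

Call:
send_rows --commands "0 0 0 0.2 0.1 0.2 0.15;0 0 0 0.2 0.1 0.2 0.25;0 0 0 0.2 0.1 0.2 0.3;0 0 0 0.2 0.1 0.2 0.3;0 0 0 0.2 0.1 0.2 0.3;0 0 0 0.2 0.1 0.2 0.3" --newtons 4

```text
t: 3.18
ee_pos: [461.5, 191.4, 88.7]
ee_rot: [0.094, 0.996, 0.0, 0.0]
wrist_force: [-0.5, 2.4, 0.1]
gripper_width: 66.1
```

Call:
send_rows --commands "0 0 9 0 0 0 0.3;0 0 18 0 0 0 0.3;0 0 27 0 0 0 0.3;0 0 36 0 0 0 0.3;0 0 45 0 0 0 0.3;0 0 54 0 0 0 0.3;0 0 63 0 0 0 0.3;0 0 72 0 0 0 0.3;0 0 81 0 0 0 0.3;0 0 90 0 0 0 0.3"

```text
t: 4.42
ee_pos: [462.0, 191.5, 88.7]
ee_rot: [0.772, 0.636, 0.001, 0.0]
wrist_force: [1.5, 0.5, -0.3]
gripper_width: 66.2
```

```bash
python3 - <<'E'
from h import *
s=bot.read_state(); print({k:np.round(v,3) for k,v in s.items()})
grab('wrist','w3.png')
E
```

```text
{'t': np.float64(4.425), 'joint_positions': array([-0.707,  0.646,  0.41 ,  2.023, -0.468,  0.561, -0.162]), 'qvel': array([-0.225,  0.061,  0.36 ,  0.01 , -0.38 ,  0.084, -0.864]), 'joint_torque': array([  1.385, -38.522,   4.416,  -7.992,   0.416,   0.362,   0.537]), 'ee_pos': array([462.042, 191.511,  88.742]), 'ee_rot': array([0.772, 0.636, 0.001, 0.   ]), 'wrist_force': array([ 1.508,  0.454, -0.325]), 'ft_torque': array([ 0.181, -0.204,  0.008]), 'gripper_width': np.float64(66.161)}
```

View pics/w3.png

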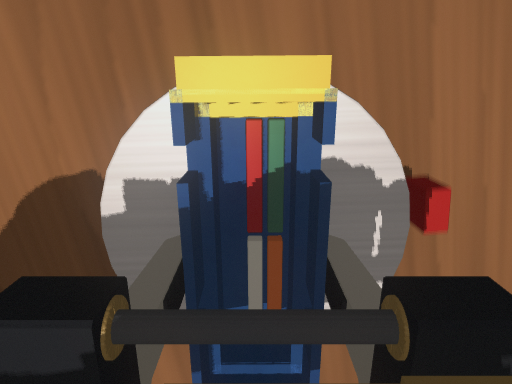

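The bin has turned with the gripper and the yellow lip is still centred at (253,75). The red pointer is visible at (428,205).

```bash
python3 - <<'E'
from m import *
for n in ['wrist','top']:
    f,W,c,hsv=analyze(n)
    r=((hsv[...,0]<6)|(hsv[...,0]>174))&(hsv[...,1]>150)&(hsv[...,2]>60)&(abs(W[...,2]-34)<4)
    rad=np.hypot(W[...,0]-460,W[...,1]-191)
    P=W[r&(rad>95)&(rad<135)][:,:2]
    w=(c.min(-1)>90)&(np.ptp(c,axis=-1)<30)&(abs(W[...,2]-40)<5)&(rad<115)
    cc,R=cv2.minEnclosingCircle(W[w][:,:2].astype(np.float32))
    print(n,cc,R,cv2.minAreaRect(P.astype(np.float32)),len(P))
    p=P.mean(0)-cc; print(p,np.hypot(*p),np.degrees(np.arctan2(p[1],p[0])))
    p=P.mean(0)-[462.3,191.4]; print(p,np.hypot(*p),np.degrees(np.arctan2(p[1],p[0])))
E
```

```text
wrist (462.3391418457031, 191.6696014404297) 96.77654266357422 ((577.9041748046875, 181.69691467285156), (30.553224563598633, 17.227439880371094), 84.41337585449219) 1229
[114.63622475  -9.18351789] 115.00348266647167 -4.580188592497175
[114.67536659  -8.91391645] 115.02129198533316 -4.444763265829271
top (457.5670166015625, 190.74366760253906) 96.00054931640625 ((572.9352416992188, 181.45828247070312), (26.959928512573242, 15.768054008483887), 88.88229370117188) 28
[116.00213196  -9.9136155 ] 116.4249732280957 -4.884664846299406
[111.26914856 -10.5699479 ] 111.7700640592097 -5.426495476748195
```

Call:
send_rows --commands "0 0 9 0 0 0 0.3;0 0 18 0 0 0 0.3;0 0 27 0 0 0 0.3;0 0 36 0 0 0 0.3;0 0 45 0 0 0 0.3;0 0 54 0 0 0 0.3;0 0 63 0 0 0 0.3;0 0 72 0 0 0 0.3;0 0 80 0 0 0 0.3;0 0 84.2 0 0 0 0.3"

```text
t: 5.72
ee_pos: [461.8, 191.4, 88.7]
ee_rot: [0.999, -0.044, 0.0, -0.0]
wrist_force: [0.5, 1.6, -0.2]
gripper_width: 66.0
```

Call:
send_rows --commands "0 0 0 0 0 0 0.3;0 0 0 0 0 0 0.3;0 0 0 0 0 0 0.3"

```text
t: 6.1
ee_pos: [461.8, 191.4, 88.7]
ee_rot: [0.999, -0.043, 0.0, -0.0]
wrist_force: [2.7, 1.9, -1.7]
gripper_width: 66.2
```

```bash
python3 - <<'E'
from h import *
s=bot.read_state(); print({k:np.round(v,3) for k,v in s.items()})
x,y=s['ee_rot'][:2]; print(np.degrees(2*np.arctan2(y,x)))
E
```

```text
{'t': np.float64(6.1), 'joint_positions': array([-0.946,  0.761,  0.821,  2.031, -0.855,  0.733, -1.236]), 'qvel': array([-0.   , -0.   ,  0.002, -0.001,  0.001,  0.002, -0.002]), 'joint_torque': array([ 9.0500e-01, -3.6972e+01,  9.5850e+00, -6.3460e+00,  7.4500e-01,
        2.3000e-01, -2.6000e-02]), 'ee_pos': array([461.765, 191.363,  88.719]), 'ee_rot': array([ 0.999, -0.043,  0.   , -0.   ]), 'wrist_force': array([ 2.739,  1.921, -1.713]), 'ft_torque': array([ 0.741, -0.4  ,  0.03 ]), 'gripper_width': np.float64(66.244)}
-4.931782365080263
```

Call:
send_rows --commands "0 0 0 0 0 0 0.15;0 0 0 0 0 0 0;0 0 0 0 0 0 0;0 0 0 0 0 -5 0;0 0 0 0 0 -10 0;0 0 0 0 0 -15.5 0;0 0 0 0 0 -15.5 0;0 0 0 0 0 -15.5 0"

```text
t: 7.1
ee_pos: [460.4, 190.9, 242.9]
ee_rot: [0.999, -0.044, -0.001, -0.0]
wrist_force: [0.4, -0.6, -0.8]
gripper_width: 93.3
```

```bash
python3 - <<'E'
from m import *
s=bot.read_state(); print({k:np.round(v,3) for k,v in s.items()})
grab('wrist','w4.png'); 
C,d,m=binmeas('wrist',95,(462,192))
f,W,c,hsv=analyze('wrist')
r=((hsv[...,0]<6)|(hsv[...,0]>174))&(hsv[...,1]>150)&(hsv[...,2]>60)&(abs(W[...,2]-34)<4)
rad=np.hypot(W[...,0]-462,W[...,1]-191)
P=W[r&(rad>95)&(rad<135)][:,:2]
w=(c.min(-1)>90)&(np.ptp(c,axis=-1)<30)&(abs(W[...,2]-40)<5)&(rad<115)
cc,R=cv2.minEnclosingCircle(W[w][:,:2].astype(np.float32)); print(cc,R,len(P))
if len(P):
    q=cv2.minAreaRect(P.astype(np.float32));print(q, np.degrees(np.arctan2(q[0][1]-cc[1],q[0][0]-cc[0])))
E
```

```text
{'t': np.float64(7.1), 'joint_positions': array([-1.107,  0.57 ,  1.06 ,  1.871, -0.575,  1.048, -1.468]), 'qvel': array([ 0.005,  0.023, -0.019,  0.018, -0.002, -0.001,  0.   ]), 'joint_torque': array([ 1.1700e-01, -3.2354e+01,  9.0490e+00, -1.4051e+01,  6.0000e-03,
       -1.1100e-01, -2.0000e-03]), 'ee_pos': array([460.396, 190.869, 242.92 ]), 'ee_rot': array([ 0.999, -0.044, -0.001, -0.   ]), 'wrist_force': array([ 0.426, -0.608, -0.833]), 'ft_torque': array([ 0.052,  0.156, -0.01 ]), 'gripper_width': np.float64(93.269)}
wrist rect ((467.5013122558594, 190.96632385253906), (65.94921112060547, 181.56988525390625), 85.32537078857422) yaw -4.6746254 wallyaw [np.float32(-4.7005186), np.float32(-4.763824)] len(all incl lip) 181.38248807573603 wid 65.80539256287915
 centre from plain end [461.83227674 191.42999804] from lip end [461.21681892 191.48032349] z med 94.7840963893066
(462.73431396484375, 191.3712158203125) 96.36164855957031 513
((578.1777954101562, 181.57510375976562), (28.87398338317871, 15.687726020812988), 85.15327453613281) -4.8502911202285
```

View pics/w4.png

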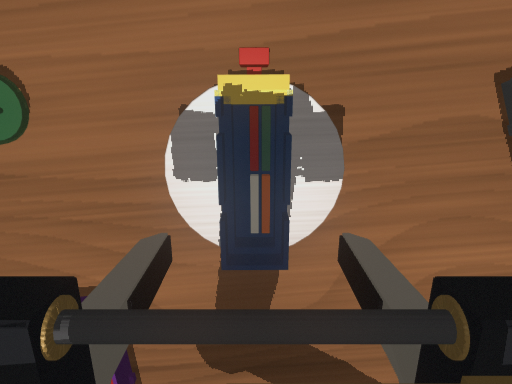

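Blue bin yaw is -4.7° and the pointer is at about -4.9°, in line: the red pointer at (254,56) is straight beyond the yellow lip at (254,88). Next, the grey bin.

Call:
send_rows --commands "0 0 -3 0.5 5 0 0;0 0 -7 1 10.5 0 0;0 0 -11 1.5 16 0 0;0 0 -15 2 22 0 0;0 0 -19 2.5 28 0 0;0 0 -21 3.1 32.8 0 0;0 0 -21 3.1 32.8 0 0;0 0 -21 3.1 32.8 0 0;0 0 -21 3.1 32.8 0 0"

```text
t: 8.28
ee_pos: [463.5, -136.5, 242.8]
ee_rot: [0.99, 0.141, -0.001, -0.001]
wrist_force: [-0.4, -0.0, 0.3]
gripper_width: 92.7
```

```bash
python3 - <<'E'
from m import *
s=bot.read_state(); print({k:np.round(v,3) for k,v in s.items()})
grab('wrist','w5.png'); 
C,d,m=binmeas('wrist',55,(462,-138))
E
```

```text
{'t': np.float64(8.275), 'joint_positions': array([-0.365,  0.482,  0.9  ,  1.907, -0.455,  0.973, -0.543]), 'qvel': array([-0.008, -0.007,  0.008, -0.008,  0.002, -0.   ,  0.002]), 'joint_torque': array([ 5.0600e-01, -2.9981e+01,  6.7270e+00, -1.3797e+01, -3.5000e-02,
       -3.0000e-02, -3.0000e-03]), 'ee_pos': array([ 463.538, -136.533,  242.751]), 'ee_rot': array([ 0.99 ,  0.141, -0.001, -0.001]), 'wrist_force': array([-0.367, -0.018,  0.259]), 'ft_torque': array([-0.026,  0.164,  0.012]), 'gripper_width': np.float64(92.712)}
wrist rect ((459.7323303222656, -138.70870971679688), (181.8137664794922, 65.9692611694336), 18.80287742614746) yaw -161.19713 wallyaw [np.float32(18.821981), np.float32(18.726341)] len(all incl lip) 181.3740975389639 wid 65.77784899246925
 centre from plain end [ 465.13419871 -136.84214982] from lip end [ 465.7266987 -136.6404132] z med 54.707678894758914
```

View pics/w5.png

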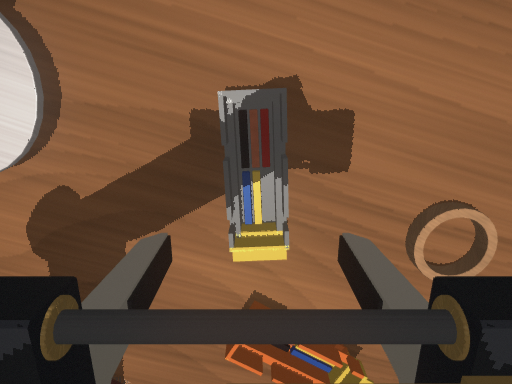

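Grey bin: plain end at (253,95), yellow lip at (260,253); 181 x 66 mm including the lip, rim z 55. The sizes match.

Call:
send_rows --commands "0 0 -2.6 0.2 0.1 0 0;0 0 -2.6 0.2 0.1 6 0;0 0 -2.6 0.2 0.1 12 0;0 0 -2.6 0.2 0.1 17 0;0 0 -2.6 0.2 0.1 19 0;0 0 -2.6 0.2 0.1 19 0;0 0 -2.6 0.2 0.1 19 0;0 0 -2.6 0.2 0.1 19 0"

```text
t: 9.32
ee_pos: [466.7, -139.2, 54.8]
ee_rot: [0.987, 0.162, 0.001, 0.001]
wrist_force: [0.5, 0.2, 0.3]
gripper_width: 92.9
```

```bash
python3 - <<'E'
from m import *
s=bot.read_state(); print({k:np.round(v,3) for k,v in s.items()})
x,y=s['ee_rot'][:2]; print(np.degrees(2*np.arctan2(y,x)))
E
```

```text
{'t': np.float64(9.325), 'joint_positions': array([-0.129,  0.738,  0.58 ,  2.083, -0.789,  0.547, -0.214]), 'qvel': array([ 0.001, -0.   , -0.003,  0.005, -0.001, -0.001,  0.   ]), 'joint_torque': array([ 4.3000e-02, -3.7582e+01,  6.3090e+00, -6.8830e+00, -3.5000e-02,
       -3.0000e-03, -0.0000e+00]), 'ee_pos': array([ 466.697, -139.157,   54.837]), 'ee_rot': array([0.987, 0.162, 0.001, 0.001]), 'wrist_force': array([0.462, 0.155, 0.336]), 'ft_torque': array([-0.045,  0.181, -0.014]), 'gripper_width': np.float64(92.915)}
18.639980156832582
```

Call:
send_rows --commands "0 0 -0.1 0 -0.27 0.3 0;0 0 -0.1 0 -0.27 0.3 0.2;0 0 -0.1 0 -0.27 0.3 0.35;0 0 -0.1 0 -0.27 0.3 0.35;0 0 -0.1 0 -0.27 0.3 0.35;0 0 -0.1 0 -0.27 0.3 0.35;0 0 -0.1 0 -0.27 0.3 0.35" --newtons 18

```text
t: 10.2
ee_pos: [465.0, -136.7, 50.7]
ee_rot: [0.987, 0.162, 0.0, 0.0]
wrist_force: [1.7, -0.1, 0.6]
gripper_width: 66.1
```

```bash
python3 - <<'E'
from m import *
s=bot.read_state(); print({k:np.round(v,3) for k,v in s.items()})
x,y=s['ee_rot'][:2]; print(np.degrees(2*np.arctan2(y,x)))
E
```

```text
{'t': np.float64(10.2), 'joint_positions': array([-0.128,  0.743,  0.571,  2.089, -0.797,  0.536, -0.21 ]), 'qvel': array([-0.001, -0.002,  0.001, -0.002, -0.001,  0.   ,  0.001]), 'joint_torque': array([-1.4300e-01, -3.7639e+01,  6.0670e+00, -6.5220e+00, -5.0000e-02,
        6.9000e-02, -4.0000e-03]), 'ee_pos': array([ 464.958, -136.661,   50.716]), 'ee_rot': array([0.987, 0.162, 0.   , 0.   ]), 'wrist_force': array([ 1.687, -0.101,  0.642]), 'ft_torque': array([-0.101,  0.166, -0.016]), 'gripper_width': np.float64(66.104)}
18.678993550648364
```

Call:
send_rows --commands "0 0 0 0 0 -2 0.35;0 0 0 0 0 -6 0.35;0 0 0 0 0 -11 0.35;0 0 0 0 0 -16 0.35;0 0 0 0 0 -19 0.35;0 0 0 0 0 -19 0.35;0 0 0 0 0 -19 0.35"

```text
t: 11.08
ee_pos: [463.9, -135.6, 239.2]
ee_rot: [0.987, 0.163, -0.001, -0.001]
wrist_force: [0.2, 0.1, -2.6]
gripper_width: 65.6
```

```bash
python3 - <<'E'
from m import *
s=bot.read_state(); print({k:np.round(v,3) for k,v in s.items()})
x,y=s['ee_rot'][:2]; yaw=2*np.arctan2(y,x);print(np.degrees(yaw))
d=np.array([461.6,191.4])-s['ee_pos'][:2]; X=[np.cos(yaw),np.sin(yaw)];Y=[np.sin(yaw),-np.cos(yaw)]
print(d@X,d@Y)
grab('wrist','w6.png'); grab('side','s6.png')
E
```

```text
{'t': np.float64(11.075), 'joint_positions': array([-0.361,  0.486,  0.893,  1.911, -0.458,  0.966, -0.499]), 'qvel': array([ 0.006,  0.012, -0.009,  0.008,  0.003,  0.002, -0.001]), 'joint_torque': array([  0.042, -31.729,   7.109, -14.642,  -0.045,  -0.055,  -0.   ]), 'ee_pos': array([ 463.898, -135.552,  239.177]), 'ee_rot': array([ 0.987,  0.163, -0.001, -0.001]), 'wrist_force': array([ 0.242,  0.081, -2.571]), 'ft_torque': array([-0.017,  0.17 ,  0.022]), 'gripper_width': np.float64(65.552)}
18.709725893622696
102.70116160178692 -310.4118589689727
```

View pics/w6.png

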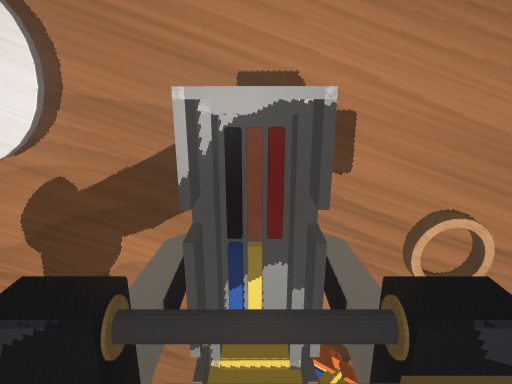

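View pics/s6.png

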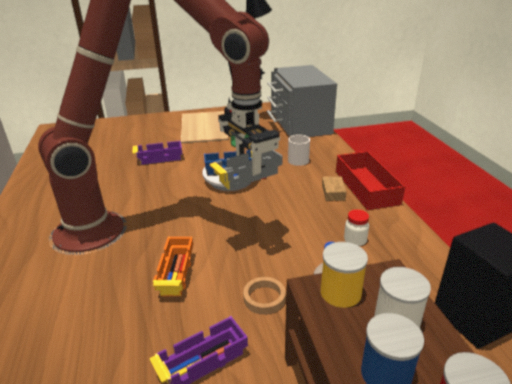

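The grey bin is held: plain end at (253,95), walls at 175–335, parallel to the jaws. Nothing else has moved.

Call:
send_rows --commands "0 0 1.5 0.6 -2 -0.5 0.35;0 0 4 1.7 -5.5 -0.8 0.35;0 0 7 3 -9.5 -0.8 0.35;0 0 10 4.5 -13.5 -0.8 0.35;0 0 13 5.8 -17.5 -0.8 0.35;0 0 16 7.1 -21.5 -0.8 0.35;0 0 19 8.4 -25.5 -0.8 0.35;0 0 21.5 9.5 -28.7 -0.8 0.35;0 0 23 10.1 -30.5 -0.8 0.35;0 0 23.4 10.25 -31 -0.8 0.35"

```text
t: 12.42
ee_pos: [461.8, 191.3, 247.1]
ee_rot: [0.999, -0.04, -0.001, 0.001]
wrist_force: [1.3, -1.0, -1.6]
gripper_width: 65.9
```

Call:
send_rows --commands "0 0 0 0 0 0 0.35;0 0 0 0 0 0 0.35;0 0 0 0 0 0 0.35"

```text
t: 12.8
ee_pos: [462.7, 189.0, 248.8]
ee_rot: [0.999, -0.042, -0.0, -0.0]
wrist_force: [0.3, -0.3, -1.9]
gripper_width: 65.9
```

```bash
cat > st.py <<'E'
from m import *
s=bot.read_state(); print({k:np.round(v,3) for k,v in s.items()})
x,y=s['ee_rot'][:2]; yaw=2*np.arctan2(y,x);print('yaw',np.degrees(yaw))
d=np.array([461.5,191.4])-s['ee_pos'][:2]; X=[np.cos(yaw),np.sin(yaw)];Y=[np.sin(yaw),-np.cos(yaw)]
print('to go tool x,y',d@X,d@Y)
E
python3 - <<'E'
from st import *
f=grab('wrist','w7.png'); grab('side','s7.png')
W=pts(f); p=W-s['ee_pos']; tx=p@np.array([*X,0]); ty=p@np.array([*Y,0]); z=p[...,2]
m=(tx>20)&(abs(ty)<45)&(abs(z-4)<12)
zz=z[m]; print('rim z rel',np.percentile(zz,[5,50,95]),'x max',np.percentile(tx[m],[99,99.8]),'y',np.percentile(ty[m],[.5,99.5]))
A=np.c_[tx[m],ty[m],np.ones(m.sum())]; co=np.linalg.lstsq(A,zz,rcond=None)[0]; print('tilt deg x,y',np.degrees(co[:2]),co[2])
E
```

```text
{'t': np.float64(12.8), 'joint_positions': array([-1.107,  0.567,  1.069,  1.86 , -0.57 ,  1.06 , -1.465]), 'qvel': array([-0.005,  0.001, -0.002, -0.005, -0.   , -0.   , -0.003]), 'joint_torque': array([-4.1000e-02, -3.1784e+01,  8.9010e+00, -1.4243e+01, -9.0000e-03,
       -7.2000e-02,  2.0000e-03]), 'ee_pos': array([462.74 , 188.988, 248.789]), 'ee_rot': array([ 0.999, -0.042, -0.   , -0.   ]), 'wrist_force': array([ 0.272, -0.333, -1.857]), 'ft_torque': array([-0.005,  0.198,  0.032]), 'gripper_width': np.float64(65.866)}
yaw -4.815949030840266
to go tool x,y -1.4377259868006618 -2.298941379141427
rim z rel [-4.41325035  4.0400458   5.21480241] x max [85.00789278 85.0228803 ] y [-32.8852666   33.00158746]
tilt deg x,y [ 2.2676195 -0.0203649] 0.4481659404078057
```

View pics/s7.png

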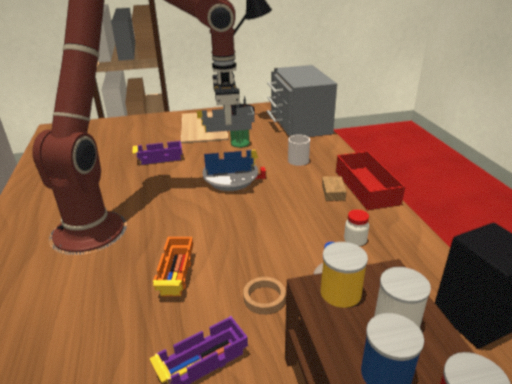

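View pics/w7.png

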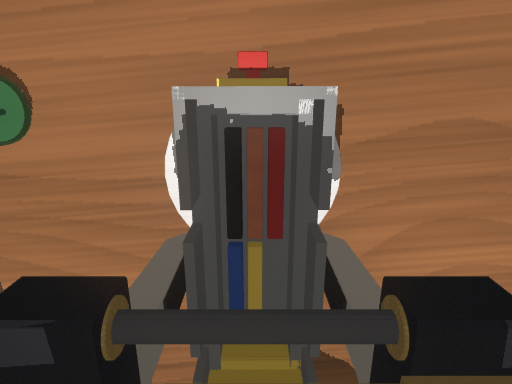

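The grey bin hovers over the blue one with its plain end at (253,95), towards the pointer, which is the opposite way round as wanted. The blue lip shows just beyond at (253,80).

Call:
send_rows --commands "0 0 0 -0.14 -0.23 2 0.35;0 0 0 -0.14 -0.23 5 0.35;0 0 0 -0.14 -0.23 7.5 0.35;0 0 0 -0.14 -0.23 8.4 0.35;0 0 0 -0.14 -0.23 8.4 0.35;0 0 0 -0.14 -0.23 8.4 0.35;0 0 0 -0.14 -0.23 8.4 0.35"

```text
t: 13.78
ee_pos: [462.0, 192.5, 165.5]
ee_rot: [0.999, -0.041, 0.001, -0.0]
wrist_force: [-0.1, -0.4, -2.2]
gripper_width: 65.8
```

```bash
python3 - <<'E'
from st import *
f=grab('wrist','w8.png'); grab('side','s8.png')
W=pts(f); p=W-s['ee_pos']; tx=p@np.array([*X,0]); ty=p@np.array([*Y,0]); z=p[...,2]
m=(tx>20)&(abs(ty)<45)&(abs(z-4.5)<2.5)
zz=z[m]; A=np.c_[tx[m],ty[m],np.ones(m.sum())]; co=np.linalg.lstsq(A,zz,rcond=None)[0]; print('tilt deg x,y',np.degrees(co[:2]),co[2],m.sum(),'xmax',np.percentile(tx[m],99.5))
# blue lip end: yellow pixels near z 95
hsv=cv2.cvtColor(f['color'],cv2.COLOR_RGB2HSV)
y=(hsv[...,0]>20)&(hsv[...,0]<36)&(hsv[...,1]>140)&(abs(W[...,2]-95)<6)&(tx>60)
print('blue lip', y.sum(), np.percentile(tx[y],[1,99]),np.percentile(ty[y],[1,99]),np.median(W[y][:,2]))
E
```

```text
{'t': np.float64(13.775), 'joint_positions': array([-1.034,  0.663,  0.955,  1.964, -0.706,  0.887, -1.356]), 'qvel': array([ 0.   ,  0.003, -0.006,  0.004, -0.   , -0.001,  0.   ]), 'joint_torque': array([ 3.2000e-02, -3.4990e+01,  9.2560e+00, -1.1488e+01, -1.5000e-02,
       -7.5000e-02, -1.0000e-03]), 'ee_pos': array([462.005, 192.521, 165.481]), 'ee_rot': array([ 0.999, -0.041,  0.001, -0.   ]), 'wrist_force': array([-0.091, -0.424, -2.165]), 'ft_torque': array([-0.044,  0.142,  0.035]), 'gripper_width': np.float64(65.848)}
yaw -4.705980870920342
to go tool x,y -0.4118108212797201 1.1588582447103366
tilt deg x,y [ 0.26111821 -0.11547422] 3.9565330786365354 5026 xmax 84.99486061872533
blue lip 1567 [87.41565193 96.07561819] [-28.08806818  30.33942613] 94.96993714809508
```

View pics/w8.png

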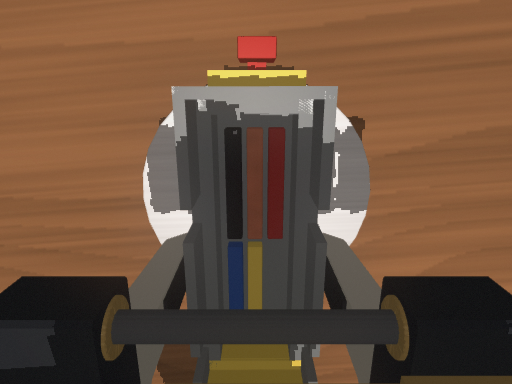

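Hover check: the grey bin is level within 0.3°. The blue lip centre says to shift tool y by +1.1 mm and x by -0.5 mm, which agrees with the arm's reading.

Call:
send_rows --commands "0 0 0 -0.05 0.12 0.3 0.35;0 0 0 -0.05 0.12 0.8 0.35;0 0 0 -0.05 0.12 1.3 0.35;0 0 0 -0.05 0.12 1.7 0.35;0 0 0 -0.05 0.12 1.7 0.35;0 0 0 -0.05 0.12 1.7 0.35;0 0 0 -0.05 0.12 1.7 0.35"

```text
t: 14.75
ee_pos: [461.0, 191.3, 147.8]
ee_rot: [0.999, -0.041, 0.0, -0.0]
wrist_force: [-0.5, -1.1, -2.1]
gripper_width: 66.1
```

```bash
cat > lip.py <<'E'
from st import *
def lip(name):
    f=grab('wrist',name)
    W=pts(f); p=W-s['ee_pos']; tx=p@np.array([*X,0]); ty=p@np.array([*Y,0]); z=p[...,2]
    hsv=cv2.cvtColor(f['color'],cv2.COLOR_RGB2HSV)
    y=(hsv[...,0]>20)&(hsv[...,0]<36)&(hsv[...,1]>140)&(abs(W[...,2]-95)<6)&(tx>60)
    print('blue lip', y.sum(), np.percentile(tx[y],[1,99.8]),np.percentile(ty[y],[1,99]),np.median(W[y][:,2]))
    m=(tx>20)&(abs(ty)<45)&(abs(z-4.5)<3.5)
    zz=z[m]; A=np.c_[tx[m],ty[m],np.ones(m.sum())]; co=np.linalg.lstsq(A,zz,rcond=None)[0]; print('tilt deg x,y',np.degrees(co[:2]),co[2],'xmax',np.percentile(tx[m],99.5),'y',np.percentile(ty[m],[.5,99.5]))
E
python3 - <<'E'
from lip import *
lip('w9.png')
E
```

```text
{'t': np.float64(14.75), 'joint_positions': array([-1.015,  0.684,  0.927,  1.984, -0.737,  0.851, -1.328]), 'qvel': array([-0.001, -0.001, -0.   ,  0.   , -0.   , -0.   ,  0.   ]), 'joint_torque': array([ 1.0000e-02, -3.5625e+01,  9.2350e+00, -1.0813e+01, -1.6000e-02,
       -6.9000e-02, -0.0000e+00]), 'ee_pos': array([460.982, 191.259, 147.786]), 'ee_rot': array([ 0.999, -0.041,  0.   , -0.   ]), 'wrist_force': array([-0.473, -1.14 , -2.107]), 'ft_torque': array([0.065, 0.137, 0.022]), 'gripper_width': np.float64(66.091)}
yaw -4.715373682373828
to go tool x,y 0.5049536215718042 -0.18360965302688378
blue lip 2142 [86.85897191 96.92083914] [-29.44256449  29.1088556 ] 94.95363784764533
tilt deg x,y [ 0.30751444 -0.05340605] 3.7935668759951082 xmax 84.998142702793 y [-32.89578978  33.00814063]
```

Call:
send_rows --commands "0 0 0 0 0 0.2 0.35;0 0 0 0 0 0.4 0.35;0 0 0 0 0 0.6 0.35;0 0 0 0 0 0.75 0.35;0 0 0 0 0 0.85 0.35;0 0 0 0 0 0.9 0.35;0 0 0 0 0 0.9 0.35;0 0 0 0 0 0.9 0.35"

```text
t: 15.8
ee_pos: [460.9, 191.3, 138.7]
ee_rot: [0.999, -0.041, -0.0, 0.0]
wrist_force: [-0.6, -0.4, -2.3]
gripper_width: 65.8
```

```bash
python3 - <<'E'
from lip import *
lip('w10.png')
E
```

```text
{'t': np.float64(15.8), 'joint_positions': array([-1.005,  0.696,  0.912,  1.993, -0.754,  0.833, -1.314]), 'qvel': array([ 0.   , -0.   ,  0.001, -0.001,  0.002, -0.   , -0.001]), 'joint_torque': array([ 2.0000e-03, -3.6011e+01,  9.2370e+00, -1.0474e+01, -1.6000e-02,
       -6.8000e-02,  0.0000e+00]), 'ee_pos': array([460.862, 191.255, 138.689]), 'ee_rot': array([ 0.999, -0.041, -0.   ,  0.   ]), 'wrist_force': array([-0.625, -0.42 , -2.273]), 'ft_torque': array([0.016, 0.169, 0.002]), 'gripper_width': np.float64(65.8)}
yaw -4.711952957995551
to go tool x,y 0.6239985973026224 -0.19674557150534627
blue lip 2475 [86.62742963 97.18425704] [-29.42712908  29.0909229 ] 94.98114265308223
tilt deg x,y [ 0.34090872 -0.03963585] 3.7096660978350737 xmax 85.01692500387631 y [-32.94705963  32.97258352]
```

Not yet touching (1 mm predicted), and entering the rim cleanly. I'll lower it gently to contact.

Call:
send_rows --commands "0 0 0 0 0 0.05 0.35;0 0 0 0 0 0.1 0.35;0 0 0 0 0 0.15 0.35;0 0 0 0 0 0.15 0.35;0 0 0 0 0 0.15 0.35;0 0 0 0 0 0.15 0.35"

```text
t: 16.6
ee_pos: [460.9, 191.2, 137.7]
ee_rot: [0.999, -0.041, -0.0, -0.0]
wrist_force: [-3.0, 0.2, 6.0]
gripper_width: 65.7
```

Contact came at 137.7 mm, exactly the height for resting on the rim. I'll ease off and open.

Call:
send_rows --commands "0 0 0 0 0 -0.05 0.35;0 0 0 0 0 -0.05 0.35;0 0 0 0 0 -0.05 0.2;0 0 0 0 0 -0.05 0.1;0 0 0 0 0 -0.05 0;0 0 0 0 0 -0.05 0;0 0 0 0 0 -0.05 0"

```text
t: 17.48
ee_pos: [460.9, 191.3, 137.6]
ee_rot: [0.999, -0.041, 0.0, 0.0]
wrist_force: [-0.3, -0.3, -0.1]
gripper_width: 92.9
```

Call:
send_rows --commands "0 0 0 0 0 -1 0;0 0 0 0 0 -4 0;0 0 0 0 0 -8 0;0 0 0 0 0 -12 0;0 0 0 0 0 -15 0;0 0 0 0 0 -15 0;0 0 0 0 0 -15 0;0 0 0 0 0 -15 0"

```text
t: 18.48
ee_pos: [460.1, 191.3, 286.5]
ee_rot: [0.999, -0.041, -0.001, 0.0]
wrist_force: [0.3, -0.3, -0.4]
gripper_width: 93.3
```

```bash
python3 - <<'E'
from st import *
grab('wrist','w11.png');grab('side','s11.png');grab('top','t11.png')
C,d,m=binmeas('wrist',142,(461.5,191.4),R=125)
f,W,c,hsv=analyze('wrist')
k=m&(abs(W[...,2]-142)<4); P=W[k]; A=np.c_[P[:,:2]-C,np.ones(len(P))]; co=np.linalg.lstsq(A,P[:,2],rcond=None)[0]; print('tilt',np.degrees(co[:2]),co[2])
tx=(W-[*C,0])@np.array([*d,0])
y=(hsv[...,0]>20)&(hsv[...,0]<36)&(hsv[...,1]>140)&(abs(W[...,2]-95)<6)&(tx<-60)&(tx>-120)
print('blue lip',y.sum(),W[y].mean(0), 'far',np.percentile(tx[y],1))
p=W[y].mean(0)[:2]-[461.5,191.4]; print(np.degrees(np.arctan2(p[1],p[0])))
E
```

```text
{'t': np.float64(18.475), 'joint_positions': array([-1.146,  0.526,  1.11 ,  1.805, -0.516,  1.142, -1.516]), 'qvel': array([ 0.003,  0.002, -0.   , -0.005,  0.001, -0.   ,  0.001]), 'joint_torque': array([-5.0000e-03, -3.0063e+01,  8.4050e+00, -1.4835e+01, -3.0000e-03,
       -7.4000e-02,  0.0000e+00]), 'ee_pos': array([460.057, 191.273, 286.527]), 'ee_rot': array([ 0.999, -0.041, -0.001,  0.   ]), 'wrist_force': array([ 0.328, -0.271, -0.429]), 'ft_torque': array([ 0.032,  0.159, -0.077]), 'gripper_width': np.float64(93.272)}
yaw -4.720607357597164
to go tool x,y 1.4278883092370067 -0.2449488858773567
wrist rect ((457.7407531738281, 191.5212860107422), (65.95877075195312, 176.3349151611328), 85.37499237060547) yaw 175.37498 wallyaw [np.float32(-4.550608), np.float32(-4.5795145)] len(all incl lip) 180.8617381439015 wid 65.77879478239166
 centre from plain end [460.87643007 191.26101563] from lip end [462.01098545 191.16923298] z med 141.7360441176831
tilt [0.09888245 0.07713078] 141.74841817608106
blue lip 805 [552.58200296 183.87582183  94.99281349] far -97.4283759723398
-4.72241482215158
```

View pics/w11.png

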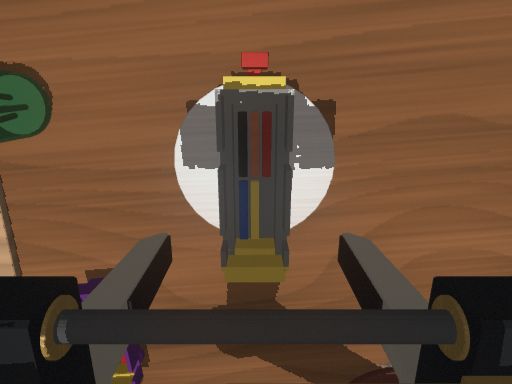

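View pics/s11.png

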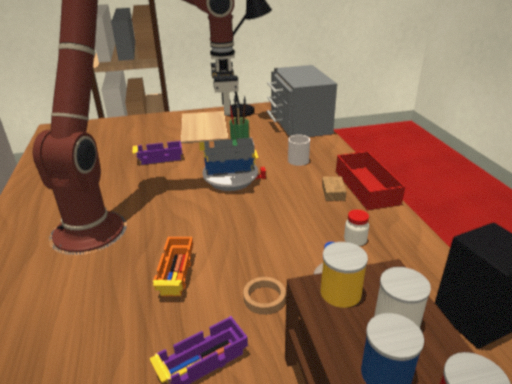

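View pics/t11.png

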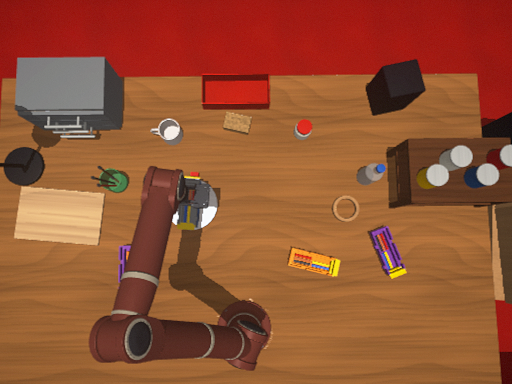

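The grey bin sits level on the rim: rim z is 142, as it should be, tilt about 0.1°, centre within 1 mm, yaw 175.4° against -4.7° for the blue bin. The bystanders are unmoved in the top view. The gripper is clear, so I'm handing in.

```bash
python3 -c "
from station import bot
print(bot.hand_in())"
```

```text
the job is handed in; nothing more can be done
None
```

The blue bin is turned to the pointer and the grey bin is set on its rim the opposite way round. The job was handed in at about 18.5 s.

**What I did:**
- **Blue bin:** I pinched it lightly (4 N) across its middle and turned it about 174° on the wheel, without lifting.
- **Grey bin:** I gripped it at mid-length, lowered it onto the blue bin until it touched, then eased off and opened the gripper.

**Last checks:**

| Check | Result |
|---|---|
| Blue bin yaw | -4.7°; pointer at about -4.9° (separate readings ran from -4.4° to about -5.6°) |
| Grey bin yaw | 175.4°, opposite the blue bin within about 0.2° |
| Grey bin centring | within about 1 mm |
| Grey bin rim height | 141.7 mm; resting on the rim calls for 142 mm, nesting would be about 125 mm |
| Grey bin tilt | about 0.1° |
| Gripper | clear, 15 cm above where it let go |
| Bystanders | in the same places in the last pictures, by eye |

**Disagreement:** the top camera put the wheel about 4 mm nearer the robot in x than the wrist camera did. I used the wrist camera, since it agreed with the contact height and the grip.

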